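# Set the strap stop one hole longer and hold its pin home

### The arm

A 7-joint arm with a two-finger parallel gripper is mounted at the origin on the work surface. World frame = base frame: x ahead of the robot, y to its left, z up, the work surface at z = 0. Lengths are in m, angles in rad, forces in N, time in s.
With the tool pointing down it reaches from about 0.4 to 0.85 m from the base axis. Payload 4.4 kg.
Tool frame: the origin (TCP) lies between the finger pads; the fingertips stand 17 mm ahead of it and the grasp point (between the pads) lies 2 mm behind it; z points along the fingers, y is the line along which they close (so a half turn about z gives the same grasp; the last joint's range is limited). The gripper opens to 94 mm and grips with 3 to 60 N. Pads are 16 mm wide; open, the fingers measure 119 mm over their backs; the gripper's body (75 mm by 177 mm) begins 78 mm behind the grasp point.
Start: joints at [1.284, 0.628, 0.038, 1.517, -0.027, 0.996, -0.02], TCP at [0.142, -0.634, 0.222] pointing down, gripper open.
Joint ranges: [-3.06, 3.06], [-0.37, 2.12], [-1.25, 1.32], [0.18, 2.47], [-1.1, 4.24], [0.23, 1.98], [-2.94, 2.94]. Speed limits (rad/s): [2.57, 2.57, 3.14, 3.14, 3.14, 3.14, 3.14].

### API

Orientations are given as a 3x3 rotation matrix whose columns are the frame's x, y, z axes.
In Python, from workcell import readout, optics, arm gives the robot as it stands.
- The arm moves only by the shell command python3 -m handwheel 'ROWS' [FORCE]. ROWS is text: rows parted by semicolons, each of 7 numbers parted by spaces: the shift along the tool's x, y, z scaled (see below), then the turn, a rotation vector about the tool's x, y, z scaled (see below), then the closure, from -1 (fully open) to 1 (shut), so that 0 is half open. A call has 1 to 10 rows; each row shifts and turns the commanded pose from where the row before left it, along the tool's axes as they then stand; what a row does not reach is not made up. The controller multiplies each number of a shift by 20 mm and each number of a turn by 0.12 rad. A row lasts 1/12 s, in which the tool goes at most 41.7 mm and 7.16 degrees, less where a joint would pass 70% of its speed; a pose out of reach is approached as far as the arm can. A call with a number of a shift or a turn outside -1 to 1 is refused whole. A call with a gripper value outside its range is refused whole. The fingers move at their own pace and stop on an object; FORCE is the grip in N (left out, the last holds). Time passes only in rows, so rows that do not move let the fingers close. It gives the time, the measured TCP pose, the force, the opening and the grip force at its end, in the units of the state.
- readout.get_obs(): the state, without advancing time (a new reading comes with each control period).
- optics.camera(name): name is "side" or "top"; returns the picture (420x560x3 uint8, blue, green, red); there is no depth.
- optics.get_calibration(name): a dict with "fx", "fy", "cx", "cy" (pixels), "camera_from_world" (4x4, takes a point from world to camera coordinates). Camera axes: x right, y down, z forward; pixel columns grow to the right and rows downward; lengths in m; the calibration is good to about 2 mm. A picture is of the moment at which its call begins. get_calibration takes no time and is no camera call.
- arm.hand_in(): hands the job in; it is judged then, once.
Trained networks look in the newest picture that a camera, given by its name, has taken for a name from the list of things; names that differ only in an ending like _2 or _b are one class to them, and where a whole thing is asked for, a point or a joint stands for the part that bears it (a point fixed in the world has none). Each returns a list of dicts, best first, with "p" (0 to 1); they miss things now and then, are a little off and sometimes report something else, mostly with a low value. They report only what shows in the picture. A call takes as long as a camera call.
- optics.regions_of(target, camera): "region" (420x560 bool, what is visible of it) and "bbox" ([left, top, right, bottom] in pixels, round what is visible of it).
The state is a dict: "t": time; "joint_pos": joint angles; "joint_vel": joint speeds; "joint_efforts": joint torques, N m; "position": TCP position; "tcp_rot": TCP orientation; "force": force on the tool from outside, world axes, zero at the start; "torque": the same for the moment, N m; "width": finger opening in m; "finger_force": force on a finger pad.
Only numpy, scipy, OpenCV 4.12 (cv2) and the standard library are available. Lean on these libraries where they do the work, as an engineer would, in place of code of your own. Each camera call takes 0.05 s, during which the arm holds its last target. There are 200 camera calls.

### The job

Make the strap stop one hole longer: twist the orange T-handle of its lock pin until the white pointer faces the white mark on the slide, pull the pin up out of its hole, move the slide to the very next hole away from the white cutting block, and let the pin drop fully home there. Finish while still gripping the handle and pressing it firmly down, so that nothing shifts while I nip up the side clamp, and leave the spools, the jar and the tools lying around alone.

Things in the scene. Friction and masses are not known exactly. Their poses are not given: they have to be found in the camera images.
- board: strap-cutting board, fixed to the bench: plywood 300 x 580 x 18 mm, a green mat (top 21 mm above the bench) on its -x half, an aluminium bar along its +x side. Origin: centre of its underside, on the bench; y along its length
- hole_plus (a point): mouth of the hole next to the starting one on the board's +y side, at the top of the aluminium bar. The bar is 30 x 30 x 460 mm along the board's y, 90 mm to +x of the board's origin, top 60 mm above the bench, a steel foot at each end; it has seven 10 mm holes in its top, 50 mm apart; the slide starts pinned in the middle one (board's y = 0)
- hole_minus (a point): the same for the hole next to the middle one on the board's -y side
- stop (a joint): place of the slide on the bar, m: 0 at the middle hole, +0.050 at hole_plus, -0.050 at hole_minus. The slide is a dark grey box section round the bar, 70 mm along it, top 69 mm above the bench, 0.4 to 0.75 kg in all, about 2 N of friction. It carries the lock pin, a fence over the mat 14 mm thick and a black clamp knob (+x side). It moves only with the pin out of its hole
- pin (a joint): lift of the spring lock pin, m: 0 fully home (9 mm deep in the bar), 0.009 clear of the bar's top, 0.012 its upper stop. The spring pulls it down with 4 N at home, 8 N at the top; pin and handle weigh 0.1 kg. The pin is 8 mm thick, round-ended, in 10 mm holes: it drops in from up to 3 mm off, else it rides on the bar
- handle (a joint): turn of the T-handle about the upright pin axis, rad: 0 when the white pointer faces the white mark, growing anticlockwise from above, to 1.5; it starts at 0.7 to 1.3. A twist lock lets the pin rise only within about 0.2 of 0 (else about 1 mm), and the handle cannot turn while the pin is up. Turning takes about 0.05 N m
- tee: orange T-handle on top of the lock pin: a level bar 50 mm long (own x), 14 mm thick (own y), 24 mm high; origin at the bar's centre, 114 mm above the bench with the pin home, on the pin's axis. White pointer stripe on top, from the middle to its -x end. Below the bar: 7 mm of space to the steel barrel, 33 mm to the slide's top
- barrel: steel barrel of the lock pin, 29 mm across and 26 mm high, fixed upright on the slide; origin at its foot, on the slide's top, on the pin's axis; its +x, +y are the board's
- pin_tip (a point): lower end of the lock pin, on its axis
- mark (a point): the white mark: a line 18 x 5 mm on the slide's top, 38 mm from the pin's axis towards the board's -x side
- cutblock: white plastic cutting block, 100 x 70 x 25 mm (board's x, y, z), fixed on the mat near one end of the board (board's y about +0.22 or -0.22, either may be drawn); origin: centre of its underside
- tray: pine tray of dies, 100 x 70 x 30 mm, fixed on the mat near the other end of the board; origin: centre of its underside
- thread_tan: loose thread spool, tan, 38 mm across, 55 mm high, standing on the mat; origin: centre of its underside
- rivet_jar: loose amber jar with brass cap, 48 mm across, 45 mm high, on the mat; origin: centre of its underside
- bone_folder: loose ivory-coloured bone folder, 20 x 120 x 6 mm, on the mat; origin: centre of its underside
- thread_blue: loose thread spool, blue, 38 mm across, 55 mm high, standing on the board behind the bar; origin: centre of its underside
- thread_red: loose thread spool, red, 38 mm across, 55 mm high, standing on the bench; origin: centre of its underside
- mallet: loose rawhide mallet lying on the bench: head 62 mm across and 100 mm long along its y, handle 190 mm to its -x; origin under the head
- awl: loose awl lying on the bench, 150 mm along its x, 24 mm high; origin under it, near the middle

How it is judged:
By the outcome, as a careful person would: the job done as asked, in the order asked, and still so for the second after the job is handed in, while the arm keeps its last pose, push and grip.
It also fails if it takes over 42 s, if anything falls off the work surface, if the arm or the gripper's body presses on something with over 40 N, if the wrist force passes 120 N, or if a joint passes its speed limit or range.

## Working session

There is one attempt and no reset: what is moved stays moved. The work goes in short steps, Python scripts to look and compute and a shell command to move; the robot and the scene stay as the last step left them, time stands still between calls to the robot, and variables do not carry over. Pictures are saved under pics/ and viewed, at most 10 in all, crops included, and the job is handed in when it is done.

```bash
mkdir -p pics; cat > h.py <<'E'
import numpy as np,cv2
from workcell import readout,optics,arm
def cal(n):
    c=optics.get_calibration(n);K=np.array([[c['fx'],0,c['cx']],[0,c['fy'],c['cy']],[0,0,1]]);return K,np.array(c['camera_from_world'])
def P(n): K,T=cal(n);return K@T[:3]
def proj(n,X): q=P(n)@np.r_[X,1];return q[:2]/q[2]
def tri(a,b):
    X=cv2.triangulatePoints(P('side'),P('top'),np.array(a,float).reshape(2,1),np.array(b,float).reshape(2,1)).ravel();return X[:3]/X[3]
def onz(n,uv,z):
    M=P(n);A=np.c_[M[:,0],M[:,1],-np.r_[uv,1]];return np.linalg.solve(A,-(M[:,2]*z+M[:,3]))[:2]
E
python3 - <<'E'
from h import *
for n in('side','top'):
    cv2.imwrite(f'pics/{n}0.png',optics.camera(n))
    for t in('tee','barrel','cutblock','tray','mark','board'):
        for r in optics.regions_of(t,n)[:2]:
            m=r['region'];ys,xs=np.nonzero(m);print(n,t,round(r['p'],2),r['bbox'],xs.mean().round(1),ys.mean().round(1),len(xs))
    K,T=cal(n);print(n,K[0,0],(-T[:3,:3].T@T[:3,3]).round(3))
o=readout.get_obs();print(o['position'],o['tcp_rot'],o['width'],o['t'])
E
```

```text
side tee 0.56 [311.2, 218.8, 328.6, 231.9] 319.8 224.8 191
side barrel 0.57 [256.3, 215.7, 341.4, 259.5] 302.7 242.2 1446
side cutblock 0.66 [243.0, 290.1, 288.7, 322.5] 265.0 308.3 1296
side tray 0.73 [257.9, 193.0, 294.7, 212.2] 275.3 202.6 704
side mark 0.98 [254.3, 216.1, 340.0, 261.0] 301.7 242.4 1377
side mark 0.6 [324.9, 205.6, 344.6, 232.6] 333.2 219.9 248
side board 0.56 [210.2, 189.0, 346.9, 344.3] 287.1 272.0 13897
side 535.9280486565074 [ 0.484 -1.186  0.899]
top tee 0.52 [313.4, 172.3, 331.3, 189.7] 319.7 179.7 167
top cutblock 0.61 [387.6, 222.5, 417.4, 260.0] 402.1 240.6 1111
top tray 0.8 [211.3, 208.5, 247.7, 250.7] 229.0 228.7 1110
top mark 0.7 [303.6, 169.2, 332.2, 250.7] 317.5 196.4 1128
top board 0.63 [199.3, 158.8, 429.3, 287.4] 314.8 220.9 21875
top 529.0743124417347 [0.315 0.045 1.377]
[ 0.14237934 -0.63423222  0.22251497] [[ 9.75726521e-01  2.18992595e-01  1.40170498e-05]
 [ 2.18992595e-01 -9.75726520e-01 -4.64840641e-05]
 [ 3.49714144e-06  4.84253642e-05 -9.99999999e-01]] 0.0936803372479375 0.7
```

```bash
python3 - <<'E'
from h import *
a=cv2.imread('pics/top0.png')[150:300,190:440];b=cv2.imread('pics/side0.png')[180:350,200:380]
cv2.imwrite('pics/topc.png',cv2.resize(a,None,fx=3.2,fy=3.2,interpolation=3));cv2.imwrite('pics/sidec.png',cv2.resize(b,None,fx=3.5,fy=3.5,interpolation=3))
print(tri((319.8,224.8),(319.7,179.7)))
t=onz('top',(319.7,179.7),.114);print('tee',t)
for n,k,uv,z in(('top','cut',(402.1,240.6),.046),('top','tray',(229,228.7),.05)):print(k,onz(n,uv,z))
E
```

```text
[ 0.59837832 -0.07398399  0.11333344]
tee [ 0.59727361 -0.07395255]
cut [ 0.45836324 -0.28919906]
tray [0.48115151 0.14899756]
```

View pics/topc.png

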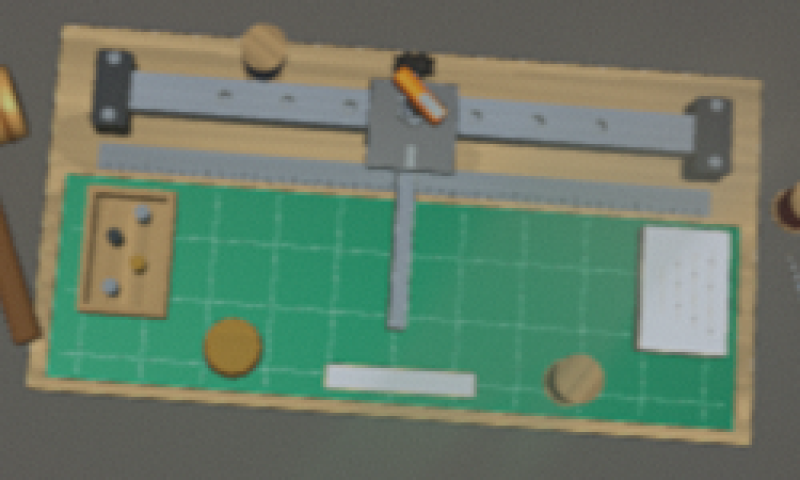

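View pics/sidec.png

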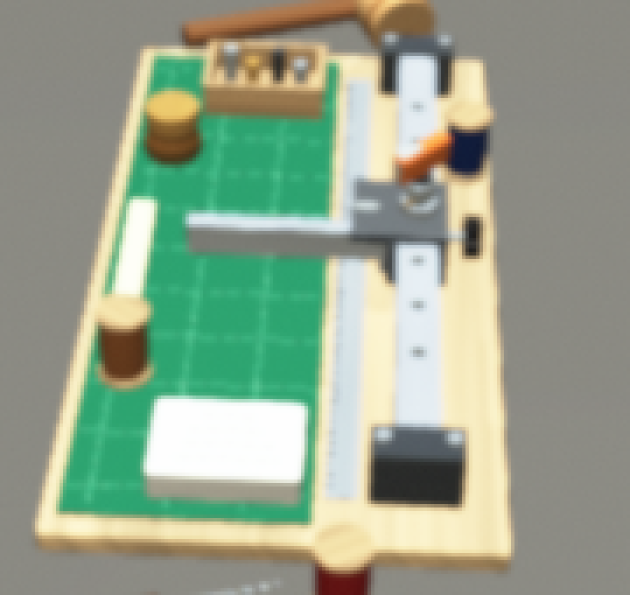

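```bash
cat >> h.py <<'E'
from scipy.optimize import minimize
from itertools import product
def fit(masks,dims,z0,x0):
    "fit x,y,yaw of a box to visible masks {cam:mask} by soft IoU of silhouettes"
    C=np.array(list(product((-.5,.5),repeat=3)))*dims
    def cost(p):
        c,s=np.cos(p[2]),np.sin(p[2]);X=C@np.array([[c,-s,0],[s,c,0],[0,0,1]]).T+[p[0],p[1],z0];t=0
        for n,m in masks.items():
            h=cv2.convexHull(np.array([proj(n,x) for x in X],np.float32))
            im=np.zeros((420*4,560*4),np.uint8);cv2.fillConvexPoly(im,np.round((h+.5)*4*16-8).astype(int),255,shift=4)
            im=cv2.resize(im,(560,420),interpolation=cv2.INTER_AREA)/255.
            t+=np.abs(im-m).sum()/m.sum()
        return t
    sim=np.array([x0]*4,float);sim[1,0]+=.008;sim[2,1]+=.008;sim[3,2]+=.2
    r=minimize(cost,x0,method='Nelder-Mead',options=dict(initial_simplex=sim,maxiter=90));return r.x,r.fun
E
cat > meas.py <<'E'
from h import *
import sys
th=float(sys.argv[1]);M={}
for n in('side','top'):
    im=optics.camera(n);cv2.imwrite(f'pics/{sys.argv[2]}_{n}.png',im)
    R=optics.regions_of('tee',n)
    if R: M[n]=R[0]['region'];print(n,R[0]['p'],R[0]['bbox'])
x0=[.598,-.074,th]
for k in M: print(k,*fit({k:M[k]},(.05,.014,.024),.114,x0))
print('both',*fit(M,(.05,.014,.024),.114,x0))
E
python3 meas.py 0.83 m1; python3 - <<'E'
from h import *
r=optics.regions_of('board','top')[0]['region'].astype(np.uint8)
h=cv2.findContours(r,0,2)[0];h=max(h,key=cv2.contourArea);b=cv2.boxPoints(cv2.minAreaRect(h))
w=np.array([onz('top',q,.018) for q in b]);print(w)
for i in range(4):
    d=w[(i+1)%4]-w[i];print(np.linalg.norm(d).round(3),np.arctan2(d[1],d[0]).round(4))
print(w.mean(0))
E
```

```text
side 0.6 [312.1, 219.0, 328.9, 235.5]
top 0.64 [316.1, 172.2, 332.1, 190.3]
side [ 0.60086259 -0.07656538  0.8819409 ] 0.18009377664109125
top [ 0.59579056 -0.07543636  0.72707984] 0.22234189450428057
both [ 0.59811188 -0.07414199  0.72748524] 0.5803846523300074
[[ 0.37342401  0.22986298]
 [ 0.67774411  0.21780303]
 [ 0.63968233 -0.38206595]
 [ 0.33685682 -0.34787662]]
0.305 -0.0396
0.601 -1.6342
0.305 3.0292
0.579 1.5076
[ 0.50692682 -0.07056914]
```

```bash
for i in 1; do :; done; python3 -m handwheel '.945 -.743 0 0 0 0 -1; .945 -.743 0 0 0 0 -1; .945 -.743 0 0 0 0 -1; .945 -.743 0 0 0 0 -1; .945 -.743 0 0 0 0 -1; .945 -.743 0 0 0 0 -1; .945 -.743 0 0 0 0 -1; .945 -.743 0 0 0 0 -1; .945 -.743 0 0 0 0 -1; .945 -.743 0 0 0 0 -1'
python3 -m handwheel '.945 -.743 0 0 0 0 -1; .945 -.743 0 0 0 0 -1; .945 -.743 0 0 0 0 -1; .945 -.743 0 0 0 0 -1; .945 -.743 0 0 0 0 -1; .945 -.743 0 0 0 0 -1; .945 -.743 0 0 0 0 -1; .945 -.743 0 0 0 0 -1; .945 -.743 0 0 0 0 -1; .945 -.743 0 0 0 0 -1'
```

```text
t: 1.78
position: [0.2949, -0.447, 0.2227]
tcp_rot: [[0.976, 0.219, 0.0], [0.219, -0.976, -0.0], [0.0, 0.0, -1.0]]
force: [0.2, 0.2, 0.4]
width: 0.0939
finger_force: 0.0
t: 2.62
position: [0.4469, -0.2605, 0.2227]
tcp_rot: [[0.976, 0.219, 0.0], [0.219, -0.976, -0.0], [0.0, 0.0, -1.0]]
force: [0.1, -0.4, 0.2]
width: 0.0939
finger_force: 0.0
```

```bash
python3 -m handwheel '.94 -.74 0 0 0 0 -1; .94 -.74 0 0 0 0 -1; .94 -.74 0 0 0 0 -1; .94 -.74 0 0 0 0 -1; .94 -.74 0 0 0 0 -1; .94 -.74 0 0 0 0 -1; .94 -.74 0 0 0 0 -1; .94 -.74 0 0 0 0 -1; .94 -.74 0 0 0 0 -1; .94 -.74 0 0 0 0 -1'
python3 -m handwheel '0 0 .5 0 0 -.97 -1; 0 0 .5 0 0 -.97 -1; 0 0 .5 0 0 -.97 -1; 0 0 .5 0 0 -.97 -1; 0 0 .5 0 0 -.97 -1; 0 0 0 0 0 0 -1; 0 0 0 0 0 0 -1'
python3 meas.py 0.8 m2; python3 - <<'E'
from h import *
a=cv2.imread('pics/m2_top.png')[130:260,250:400];b=cv2.imread('pics/m2_side.png')[130:280,240:400]
f=lambda i:cv2.resize(i,(400,400),interpolation=3)
cv2.imwrite('pics/m2c.png',np.hstack([f(a),f(b)]))
E
```

```text
t: 3.45
position: [0.5978, -0.0749, 0.2226]
tcp_rot: [[0.976, 0.219, 0.0], [0.219, -0.976, -0.0], [0.0, 0.0, -1.0]]
force: [0.6, -0.8, 0.6]
width: 0.0941
finger_force: 0.0
t: 4.03
position: [0.5969, -0.0761, 0.1722]
tcp_rot: [[0.697, 0.717, -0.001], [0.717, -0.697, 0.0], [-0.0, -0.001, -1.0]]
force: [0.2, 0.5, 0.9]
width: 0.094
finger_force: 0.0
side 0.49 [314.9, 219.3, 330.3, 232.2]
side [ 0.60047333 -0.07498928  0.87262134] 0.256813104988831
both [ 0.60047333 -0.07498928  0.87262134] 0.256813104988831
```

View pics/m2c.png

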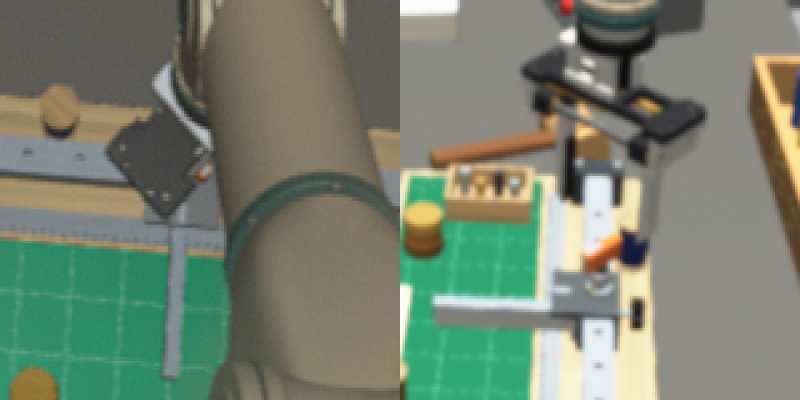

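```bash
python3 -m handwheel '0 0 .7 0 0 0 -1; 0 0 .7 0 0 0 -1; 0 0 .7 0 0 0 -1; 0 0 .7 0 0 0 -1; 0 0 0 0 0 0 -1; 0 0 0 0 0 0 -1' 10
python3 -m handwheel '0 0 0 0 0 0 .6; 0 0 0 0 0 0 .8; 0 0 0 0 0 0 1; 0 0 0 0 0 0 1; 0 0 0 0 0 0 1; 0 0 0 0 0 0 1; 0 0 0 0 0 0 1; 0 0 0 0 0 0 1' 10; python3 - <<'E'
from h import *
o=readout.get_obs();print(o['torque'])
E
```

```text
t: 4.73
position: [0.5971, -0.0758, 0.1166]
tcp_rot: [[0.695, 0.719, -0.001], [0.719, -0.695, -0.0], [-0.0, -0.0, -1.0]]
force: [0.1, -0.6, 0.1]
width: 0.0936
finger_force: 0.0
t: 5.4
position: [0.5971, -0.0759, 0.1165]
tcp_rot: [[0.695, 0.719, -0.0], [0.719, -0.695, -0.0], [-0.0, -0.0, -1.0]]
force: [0.2, 0.1, -0.8]
width: 0.0441
finger_force: 0.0
[-0.02003483  0.01908135 -0.04751326]
```

```bash
python3 -m handwheel '0 0 0 0 0 0 1; 0 0 0 0 0 0 1; 0 0 0 0 0 0 1; 0 0 0 0 0 0 1; 0 0 0 0 0 0 1; 0 0 0 0 0 0 1; 0 0 0 0 0 0 1; 0 0 0 0 0 0 1; 0 0 0 0 0 0 1' 25; python3 - <<'E'
from h import *
o=readout.get_obs();print(o['torque'])
E
```

```text
t: 6.15
position: [0.5963, -0.0755, 0.1164]
tcp_rot: [[0.695, 0.719, -0.002], [0.719, -0.695, 0.0], [-0.001, -0.002, -1.0]]
force: [-4.5, 2.1, 3.2]
width: 0.0162
finger_force: 25.0
[0.49594298 1.06609372 0.01990297]
```

```bash
python3 -m handwheel '0 -.05 0 0 0 0 1; 0 0 0 0 0 0 1; 0 0 0 0 0 0 1; 0 0 0 0 0 0 1' 30; python3 - <<'E'
from h import *
o=readout.get_obs();print(o['torque'])
im=optics.camera('side');cv2.imwrite('pics/g.png',cv2.resize(im[180:270,260:380],(800,600),interpolation=3))
E
```

```text
t: 6.48
position: [0.5962, -0.0754, 0.1164]
tcp_rot: [[0.695, 0.719, -0.0], [0.719, -0.695, -0.0], [-0.0, -0.0, -1.0]]
force: [-3.0, -0.1, 1.6]
width: 0.0164
finger_force: 30.0
[0.17927494 0.84112706 0.04840116]
```

View pics/g.png

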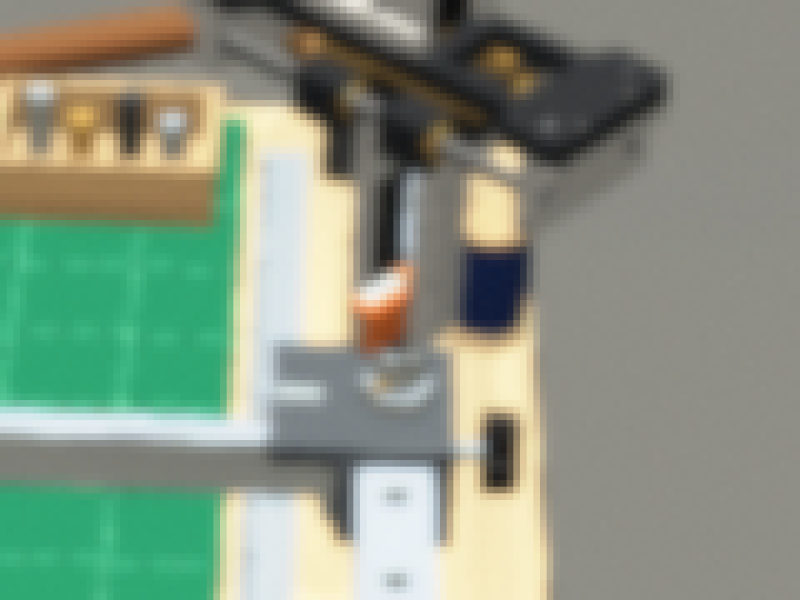

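```bash
python3 -m handwheel '0 0 0 0 0 .6 1; 0 0 0 0 0 .6 1; 0 0 0 0 0 .6 1; 0 0 0 0 0 .6 1; 0 0 0 0 0 .6 1; 0 0 0 0 0 .6 1; 0 0 0 0 0 0 1' 30;  python3 -m handwheel '0 0 0 0 0 .6 1; 0 0 0 0 0 .6 1; 0 0 0 0 0 .6 1; 0 0 0 0 0 .6 1; 0 0 0 0 0 .6 1; 0 0 0 0 0 0 1; 0 0 0 0 0 0 1' 30; python3 - <<'E'
from h import *
o=readout.get_obs();print(o['torque'],o['force'])
im=optics.camera('side');cv2.imwrite('pics/g2.png',cv2.resize(im[180:270,260:380],(800,600),interpolation=3))
E
```

```text
t: 7.12
position: [0.5963, -0.0754, 0.1164]
tcp_rot: [[0.933, 0.361, -0.0], [0.361, -0.933, -0.001], [-0.001, 0.001, -1.0]]
force: [-2.4, -0.1, 1.3]
width: 0.0155
finger_force: 30.0
t: 7.7
position: [0.5963, -0.0755, 0.1164]
tcp_rot: [[1.0, 0.014, -0.0], [0.014, -1.0, -0.001], [-0.0, 0.001, -1.0]]
force: [-2.8, -1.1, 0.9]
width: 0.0159
finger_force: 30.0
[ 0.02804832  0.78784468 -0.00553657] [-2.84478587 -1.07127529  0.85856974]
```

View pics/g2.png

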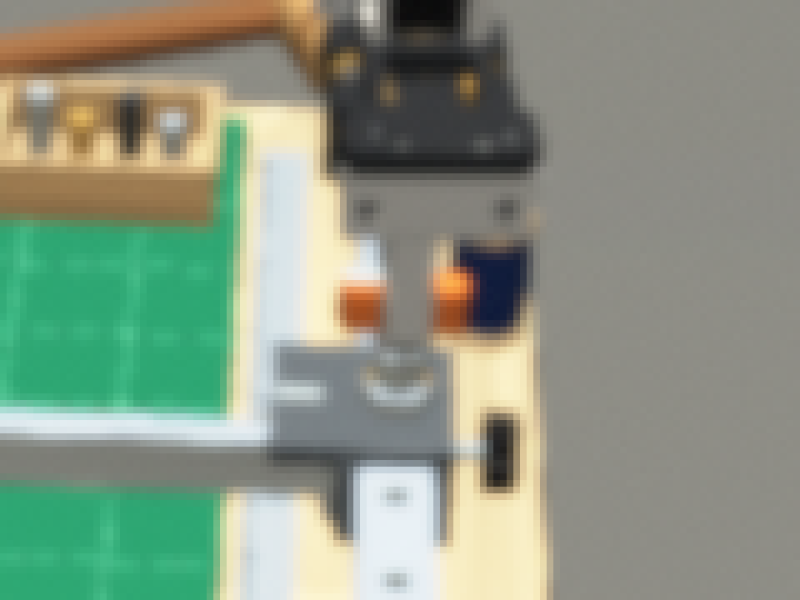

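```bash
python3 -m handwheel '0 0 0 0 0 .35 1; 0 0 0 0 0 .34 1; 0 0 0 0 0 0 1; 0 0 0 0 0 0 1' 40; python3 - <<'E'
from h import *
o=readout.get_obs();print(o['torque'],o['force'])
im=optics.camera('side');M=optics.regions_of('tee','side');print([(m['p'],m['bbox']) for m in M])
E
python3 -m handwheel '0 0 -.1 0 0 0 1; 0 0 -.1 0 0 0 1; 0 0 -.1 0 0 0 1; 0 0 0 0 0 0 1; 0 0 0 0 0 0 1' 40
```

```text
t: 8.08
position: [0.5963, -0.0755, 0.1164]
tcp_rot: [[0.998, -0.07, -0.0], [-0.07, -0.998, -0.0], [-0.0, 0.0, -1.0]]
force: [-3.4, -0.3, 0.6]
width: 0.0157
finger_force: 40.0
[-0.04821271  0.75489959  0.03898739] [-3.40516173 -0.30566531  0.57125351]
[(0.57, [310.8, 220.9, 330.7, 227.5])]
t: 8.6
position: [0.5962, -0.0754, 0.1222]
tcp_rot: [[0.997, -0.072, -0.0], [-0.072, -0.997, -0.0], [-0.0, 0.0, -1.0]]
force: [-2.3, -0.8, -6.4]
width: 0.0157
finger_force: 40.0
```

```bash
python3 -m handwheel '0 0 -.1 0 0 0 1; 0 0 -.12 0 0 0 1; 0 0 0 0 0 0 1; 0 0 0 0 0 0 1' 40; python3 -m handwheel '0 -.2 0 0 0 0 1; 0 -.2 0 0 0 0 1; 0 0 0 0 0 0 1; 0 0 0 0 0 0 1' 40
```

```text
t: 8.93
position: [0.5962, -0.0754, 0.1269]
tcp_rot: [[0.997, -0.072, -0.0], [-0.072, -0.997, -0.0], [-0.0, 0.0, -1.0]]
force: [-0.7, -1.0, -8.3]
width: 0.0157
finger_force: 40.0
t: 9.27
position: [0.5969, -0.0656, 0.1267]
tcp_rot: [[0.997, -0.071, -0.001], [-0.071, -0.997, 0.001], [-0.001, -0.001, -1.0]]
force: [-1.8, 1.3, -9.4]
width: 0.0153
finger_force: 40.0
```

```bash
python3 -m handwheel '0 -.22 0 0 0 0 1; 0 -.22 0 0 0 0 1; 0 -.22 0 0 0 0 1; 0 -.22 0 0 0 0 1; 0 -.22 0 0 0 0 1; 0 -.22 0 0 0 0 1; 0 -.22 0 0 0 0 1; 0 -.22 0 0 0 0 1; 0 0 0 0 0 0 1; 0 0 0 0 0 0 1' 40; python3 -m handwheel '0 0 0 0 0 0 1; 0 0 0 0 0 0 1'
```

```text
t: 10.1
position: [0.5993, -0.0302, 0.1268]
tcp_rot: [[0.997, -0.071, -0.001], [-0.071, -0.997, 0.002], [-0.001, -0.002, -1.0]]
force: [-2.5, 2.0, -8.5]
width: 0.0155
finger_force: 40.0
t: 10.27
position: [0.5993, -0.0307, 0.1268]
tcp_rot: [[0.997, -0.071, -0.001], [-0.071, -0.997, 0.002], [-0.001, -0.002, -1.0]]
force: [-3.7, 2.7, -8.9]
width: 0.0155
finger_force: 40.0
```

```bash
python3 -m handwheel '0 -.12 0 0 0 0 1; 0 -.12 0 0 0 0 1; 0 0 0 0 0 0 1; 0 0 0 0 0 0 1; 0 0 0 0 0 0 1' 40
```

```text
t: 10.68
position: [0.5995, -0.028, 0.1268]
tcp_rot: [[0.997, -0.072, -0.001], [-0.072, -0.997, -0.001], [-0.001, 0.001, -1.0]]
force: [-4.1, -1.3, -8.9]
width: 0.0157
finger_force: 40.0
```

```bash
python3 -m handwheel '0 -.13 0 0 0 0 1; 0 0 0 0 0 0 1; 0 0 0 0 0 0 1; 0 0 0 0 0 0 1' 40
```

```text
t: 11.02
position: [0.5997, -0.0248, 0.1268]
tcp_rot: [[0.997, -0.072, -0.001], [-0.072, -0.997, 0.0], [-0.001, 0.0, -1.0]]
force: [-5.1, -0.5, -8.2]
width: 0.0161
finger_force: 40.0
```

```bash
python3 -m handwheel '-.02 0 .1 0 0 0 1; -.02 0 .1 0 0 0 1; 0 0 .1 0 0 0 1; 0 0 .1 0 0 0 1; 0 0 .1 0 0 0 1; 0 0 0 0 0 0 1; 0 0 0 0 0 0 1' 40
```

```text
t: 11.6
position: [0.5997, -0.0247, 0.117]
tcp_rot: [[0.997, -0.072, 0.001], [-0.072, -0.997, -0.0], [0.001, 0.0, -1.0]]
force: [-3.7, -2.1, -5.5]
width: 0.0154
finger_force: 40.0
```

```bash
python3 -m handwheel '0 0 .05 0 0 0 1; 0 0 .05 0 0 0 1; 0 0 0 0 0 0 1; 0 0 0 0 0 0 1' 50
```

```text
t: 11.93
position: [0.5997, -0.0248, 0.1163]
tcp_rot: [[0.997, -0.072, 0.001], [-0.072, -0.997, 0.0], [0.001, -0.0, -1.0]]
force: [-6.2, -0.8, 4.1]
width: 0.015
finger_force: 50.0
```

Pin bottomed out at z = 0.1163 (home was 0.1164). Next I press harder.

```bash
python3 -m handwheel '-.03 0 .06 0 0 0 1; 0 0 .06 0 0 0 1; 0 0 0 0 0 0 1; 0 0 0 0 0 0 1; 0 0 0 0 0 0 1' 55; python3 - <<'E'
from h import *
im=optics.camera('side');cv2.imwrite('pics/e.png',cv2.resize(im[165:285,220:380],(800,600),interpolation=3))
E
```

```text
t: 12.35
position: [0.5997, -0.0248, 0.1161]
tcp_rot: [[0.997, -0.072, 0.003], [-0.072, -0.997, 0.0], [0.003, -0.0, -1.0]]
force: [-10.1, -1.0, 17.9]
width: 0.0152
finger_force: 55.0
```

View pics/e.png

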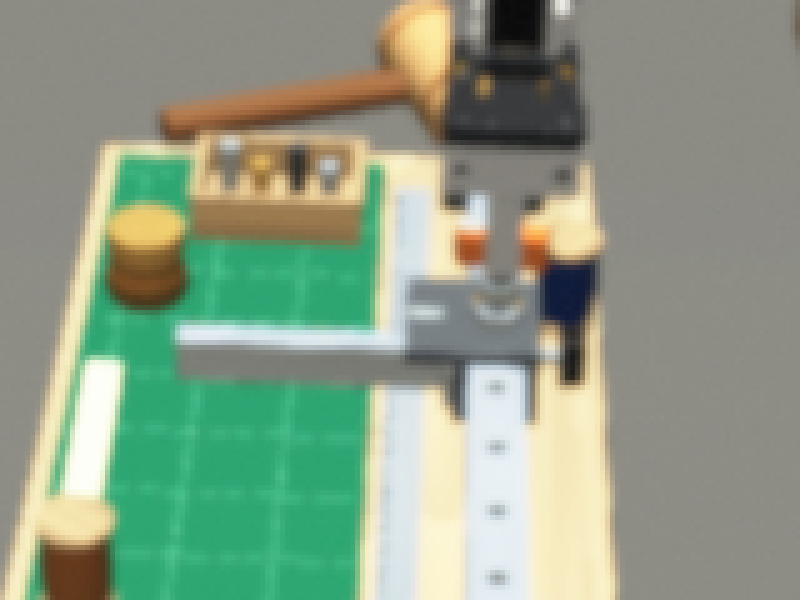

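```bash
python3 -m handwheel '-.06 0 .03 0 0 0 1; 0 0 0 0 0 0 1; 0 0 0 0 0 0 1; 0 0 0 0 0 0 1; 0 0 0 0 0 0 1; 0 0 0 0 0 0 1' 55; python3 -c "
from h import *
o=readout.get_obs();print(o['torque'],o['force'],o['t'])"
```

```text
t: 12.9
position: [0.5997, -0.0248, 0.1161]
tcp_rot: [[0.997, -0.072, 0.006], [-0.072, -0.997, 0.0], [0.006, -0.0, -1.0]]
force: [-8.9, -0.9, 18.9]
width: 0.0146
finger_force: 55.0
[-0.25166727  2.16074759  0.02626817] [-8.94917358 -0.91878169 18.87504757] 12.9
```

Stable: the pin is home, it is pressed with about 19 N, and the grip is 55 N.

```bash
python3 -c "
from workcell import arm
print(arm.hand_in())"
```

```text
the job is handed in; nothing more can be done
None
```

The stop is one hole longer: the slide moved about 50 mm to the next hole away from the cutting block. The pin is fully home there, and the arm still grips the handle (55 N) and presses it down with about 19 N; the job was handed in at 12.9 s.

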